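# Transfer the clipper guards from drying rack to caddy, keeping their order

## Robot

A 7-joint arm with a two-finger parallel gripper is mounted at the origin on the work surface. World frame = base frame: x ahead of the robot, y to its left, z up, the work surface at z = 0. Lengths are in m, angles in rad, forces in N, time in s.
With the tool pointing down it reaches from about 0.4 to 0.925 m from the base axis. Payload 5.6 kg.
Tool frame: the origin (TCP) lies at the very end of the fingers, on their centre line; the grasp point (between the pads) lies 19 mm behind it; z points along the fingers, y is the line along which they close (so a half turn about z gives the same grasp; the last joint's range is limited). The gripper opens to 85 mm and grips with 20 to 120 N. Pads are 22 mm wide; open, the fingers measure 114 mm over their backs; the gripper's body (76 mm by 85 mm) begins 54 mm behind the grasp point. The pads swing forward as they close: fully open they stand 13 mm farther back than shut.
Start: joints at [-1.306, 0.468, -0.012, 1.603, 0.006, 1.071, -0.056], TCP at [0.197, 0.619, 0.231] pointing down, gripper open.
Joint ranges: [-2.53, 2.53], [-0.31, 2.02], [-1.57, 1.55], [0.28, 2.44], [-1.29, 4.43], [0.15, 1.84], [-2.92, 2.92]. Speed limits (rad/s): [2.57, 2.57, 3.14, 3.14, 3.14, 3.14, 3.14].

## Interface

Orientations are given as a 3x3 rotation matrix whose columns are the frame's x, y, z axes.
In Python, from bench import r gives the robot as it stands. The module is installed in compiled form; this text tells all that it offers.
- The arm moves only by the shell command python3 -m handwheel 'ROWS' [FORCE]. ROWS is JSON, a list of rows, each an object with "offset": the shift along the tool's x, y, z in m, a list of three; "angular": the turn, a rotation vector about the tool's x, y, z in degrees, a list of three; "jaw": the opening, from -1 (shut) to 1 (fully open). In form: [{"offset": [tx, ty, tz], "angular": [wx, wy, wz], "jaw": jaw}, ...]. A call has 1 to 10 rows; each row is the pose to reach, as a shift and turn from the pose commanded when the call began, along the tool's axes at that moment; what a row does not reach only later rows make up. A row lasts 1/12 s, in which the tool goes at most 41.7 mm and 7.16 degrees, less where a joint would pass 70% of its speed; a pose out of reach is approached as far as the arm can. A call with a gripper value outside its range is refused whole. The fingers move at their own pace and stop on an object; FORCE is the grip in N (left out, the last holds). Time passes only in rows, so rows that repeat a pose let the fingers close. It gives the time, the measured TCP pose, the force, the opening and the grip force at its end, in the units of the state.
- r.observe(): the state, without advancing time (a new reading comes with each control period).
- r.grab_frame(name): name is "scene" or "top"; returns a dict with "pixels" (384x512x3 uint8, red, green, blue), "fx", "fy", "cx", "cy" (pixels), "dist" ([k1, k2, p1, p2, k3] as OpenCV has them; the pictures are not rectified), "xyz" and "rotation" of the camera in the world. Camera axes: x right, y down, z forward; pixel columns grow to the right and rows downward; lengths in m; the calibration is good to about 2 mm. A picture is of the moment at which its call begins. There is no depth.
- r.job_done(): hands the job in; it is judged then, once.
The state is a dict: "t": time; "qpos": joint angles; "joint_vel": joint speeds; "joint_torque": joint torques, N m; "tcp_pos": TCP position; "tcp_rot": TCP orientation; "contact_force": force on the tool from outside, world axes, zero at the start; "torque": the same for the moment, N m; "gripper_width": finger opening in m; "grasp_force": force on a finger pad.
Only numpy, scipy, OpenCV 4.12 (cv2) and the standard library are available. Lean on these libraries where they do the work, as an engineer would, in place of code of your own. Each camera call takes 0.05 s, during which the arm holds its last target. There are 200 camera calls.

## Task

The four washed purple clipper guards lie in the wire drying rack in the order in which the barber wants them for the next fade. Move them into the wooden caddy in the same order: the guard nearest the drying rack's loop handle goes into the bay nearest the caddy's brass knob, and so on down the row. Leave each guard lying flat on its teeth in its own bay, in line with the row (teeth towards either end), let go and at rest.

Things in the scene. Friction and masses are not known exactly. Their poses are not given: they have to be found in the camera images.
- guard_3mm: Purple plastic clipper guard, the smallest and lowest of four: 41 mm long (its y, teeth to +y), 46 mm wide (its x; flat parallel cheeks, full height from the rear to 9 mm ahead of the middle), 20 mm high. Loose, under 40 g, lies on its teeth, steel clip on top at the rear. Origin: centre of the underside. Best pinched across its x at mid-length.
- guard_6mm: Purple plastic clipper guard, the second lowest of four: 44 mm long (its y, teeth to +y), 46 mm wide (its x; flat parallel cheeks, full height from the rear to 9 mm ahead of the middle), 26 mm high. Loose, under 40 g, lies on its teeth, steel clip on top at the rear. Origin: centre of the underside. Best pinched across its x at mid-length.
- guard_13mm: Purple plastic clipper guard, the second tallest of four: 47 mm long (its y, teeth to +y), 46 mm wide (its x; flat parallel cheeks, full height from the rear to 9 mm ahead of the middle), 33 mm high. Loose, under 40 g, lies on its teeth, steel clip on top at the rear. Origin: centre of the underside. Best pinched across its x at mid-length.
- guard_25mm: Purple plastic clipper guard, the tallest of four: 50 mm long (its y, teeth to +y), 46 mm wide (its x; flat parallel cheeks, full height from the rear to 9 mm ahead of the middle), 44 mm high. Loose, under 40 g, lies on its teeth, steel clip on top at the rear. Origin: centre of the underside. Best pinched across its x at mid-length.
- tray_3mm: Drip tray of the drying rack in which guard_3mm lies at the start; one of four alike metal trays, fixed, 68 (x) by 71 mm (y), inside 64 by 67 mm, floor 2 mm thick, rim 7 mm above the floor. Origin: centre of its underside, 8 mm above the table. Axes as the rack's.
- tray_6mm: Drip tray of the drying rack in which guard_6mm lies at the start; one of four alike metal trays, fixed, 68 (x) by 71 mm (y), inside 64 by 67 mm, floor 2 mm thick, rim 7 mm above the floor. Origin: centre of its underside, 8 mm above the table. Axes as the rack's.
- tray_13mm: Drip tray of the drying rack in which guard_13mm lies at the start; one of four alike metal trays, fixed, 68 (x) by 71 mm (y), inside 64 by 67 mm, floor 2 mm thick, rim 7 mm above the floor. Origin: centre of its underside, 8 mm above the table. Axes as the rack's.
- tray_25mm: Drip tray of the drying rack in which guard_25mm lies at the start; one of four alike metal trays, fixed, 68 (x) by 71 mm (y), inside 64 by 67 mm, floor 2 mm thick, rim 7 mm above the floor. Origin: centre of its underside, 8 mm above the table. Axes as the rack's.
- drying_rack: Steel wire drying rack, fixed, 68 mm wide (x), row along y; a wire loop handle (29 mm high) at its +y end, out to y = 164 mm. Drip trays centred at y = +108, +36, -36, -108 mm, counted from the handle; any guard's tray may be in any place. Origin: on the table under the row's middle. Tray floors 10 mm, rims 17 mm above the table.
- caddy: Dark wooden caddy, fixed, 74 mm wide (x), row along y; a round brass knob (28 mm high, 18 wide) on its +y end at y = 153 mm. Four empty cork-floored bays centred at y = +108, +36, -36, -108 mm, counted from the knob, each 64 (x) by 69 mm (y) inside; floor 6 mm, walls and dividers 13 mm above the table. Origin: on the table under the row's middle.
Mind the look-alikes: they are no part of the job. Leave any green or red look-alike of the guard_6mm alone.

How it is judged:
By the outcome, as a careful person would: the job done as asked, in the order asked, and still so for the second after the job is handed in, with the robot touching nothing.
It also fails if it takes over 96 s, if anything falls off the work surface, if the arm or the gripper's body presses on something with over 40 N, if the wrist force passes 120 N, or if a joint passes its speed limit or range.

## Working session

There is one attempt and no reset: what is moved stays moved. The work goes in short steps, Python scripts to look and compute and a shell command to move; the robot and the scene stay as the last step left them, time stands still between calls to the robot, and variables do not carry over. Pictures are saved under pics/ and viewed, at most 14 in all, crops included, and the job is handed in when it is done.

```bash
mkdir -p pics; cat > h.py <<'E'
import numpy as np, cv2
from bench import r
def snap(n,f):
    d=r.grab_frame(n); cv2.imwrite(f,cv2.cvtColor(d['pixels'],cv2.COLOR_RGB2BGR)); np.save(f+'.npy',d,allow_pickle=True); return d
def load(f): return np.load(f+'.npy',allow_pickle=True).item()
def K(d): return np.array([[d['fx'],0,d['cx']],[0,d['fy'],d['cy']],[0,0,1.]])
def ray(d,uv,z):
    p=cv2.undistortPoints(np.array(uv,float).reshape(-1,1,2),K(d),np.array(d['dist'],float)).reshape(-1,2)
    w=np.c_[p,np.ones(len(p))]@np.array(d['rotation']).T; c=np.array(d['xyz'])
    return c+w*((np.array(z)-c[2])/w[:,2])[:,None]
def proj(d,P):
    R=np.array(d['rotation']).T
    return cv2.projectPoints(np.array(P,float).reshape(-1,1,3),cv2.Rodrigues(R)[0],-R@np.array(d['xyz']),K(d),np.array(d['dist'],float))[0].reshape(-1,2)
E
python3 - <<'E'
from h import *
for n in('top','scene'):
    d=snap(n,f'pics/{n}0.png'); print(n,d['xyz'],np.round(d['rotation'],3).tolist(),d['fx'])
    cv2.imwrite(f'pics/{n}0b.png',cv2.resize(cv2.imread(f'pics/{n}0.png'),(800,600),interpolation=cv2.INTER_CUBIC))
s=r.observe();print({k:np.round(v,3).tolist() for k,v in s.items()})
E
```

```text
top [ 0.31724228 -0.00322503  1.13938756] [[-0.02, -0.983, 0.18], [-1.0, 0.018, -0.014], [0.011, -0.181, -0.983]] 419.5412915273298
scene [1.21588418 0.01425937 0.4871908 ] [[-0.035, 0.552, -0.833], [0.999, 0.017, -0.03], [-0.003, -0.834, -0.552]] 376.97640893358033
{'t': 0.1, 'qpos': [-1.306, 0.468, -0.012, 1.604, 0.006, 1.071, -0.056], 'joint_vel': [0.001, -0.002, -0.001, -0.005, -0.0, 0.002, 0.0], 'joint_torque': [0.001, -53.353, 0.022, -25.197, 0.011, 0.004, 0.0], 'tcp_pos': [0.197, 0.619, 0.23], 'tcp_rot': [[-0.953, 0.303, -0.0], [0.303, 0.953, -0.002], [-0.0, -0.002, -1.0]], 'contact_force': [0.556, -0.407, 0.779], 'torque': [-0.01, 0.01, 0.005], 'grasp_force': 0.0, 'gripper_width': 0.085}
```

View pics/top0b.png

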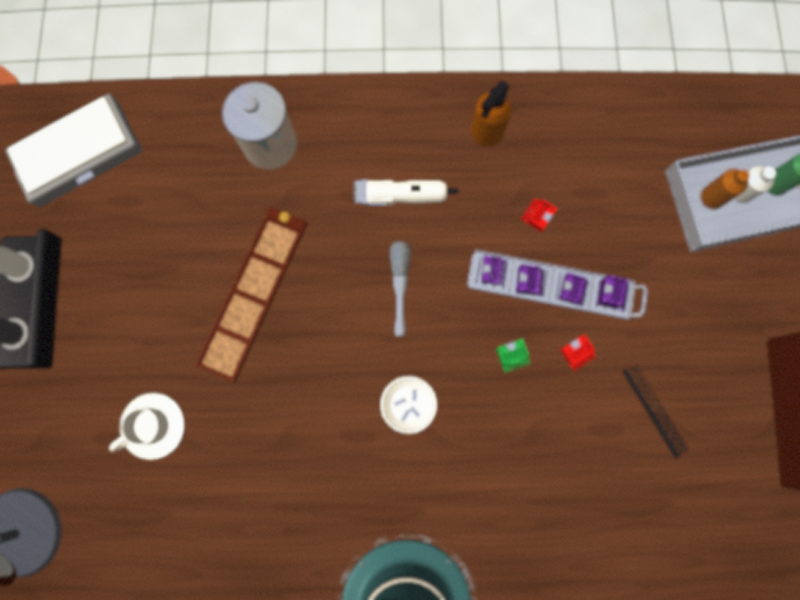

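View pics/scene0b.png

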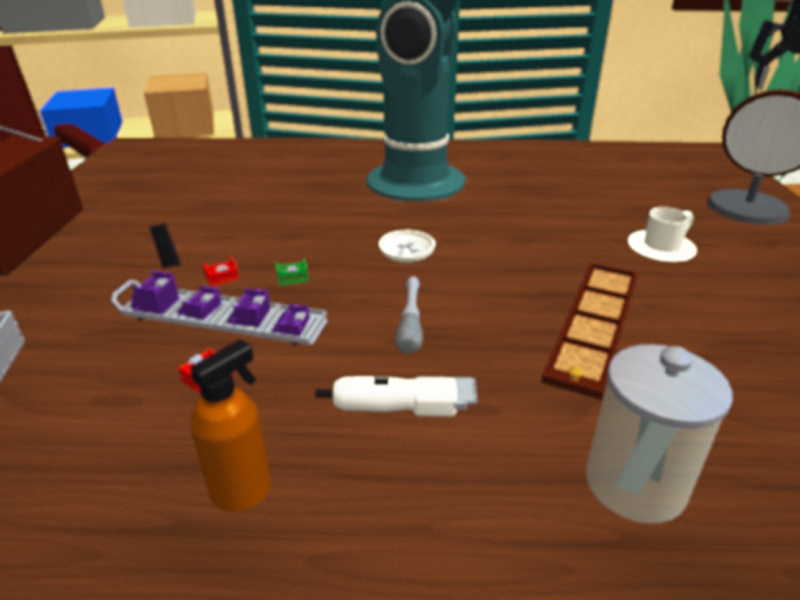

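The top picture shows the rack at right (handle at (640,300)) and its four purple guards at (613,292), (573,288), (529,280), (492,270). The caddy is at left, with its knob at (285,216) and bays at (274,240), (258,278), (241,316), (223,355). Look-alikes, which I leave alone: green (514,354), red (579,351) and red (540,214). Only the purple ones are mine. I'll check them in a close crop.

```bash
python3 - <<'E'
import cv2
a=cv2.imread('pics/top0.png')
cv2.imwrite('pics/rackc.png',cv2.resize(a[155:210,295:420],None,fx=6.4,fy=6.4,interpolation=cv2.INTER_CUBIC))
cv2.imwrite('pics/cadc.png',cv2.resize(a[130:250,120:205],None,fx=5,fy=5,interpolation=cv2.INTER_CUBIC))
E
```

```text
(no output)
```

View pics/rackc.png

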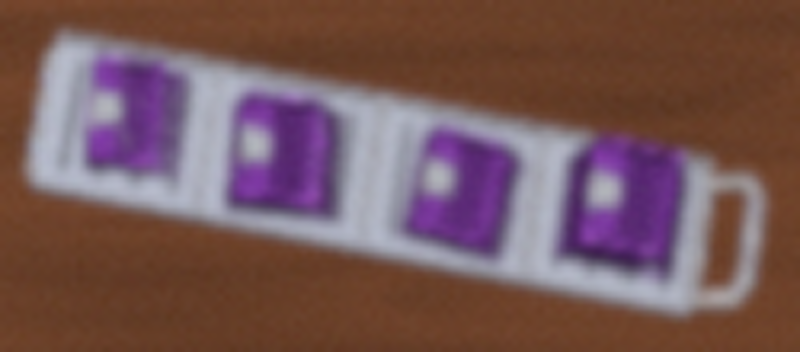

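View pics/cadc.png

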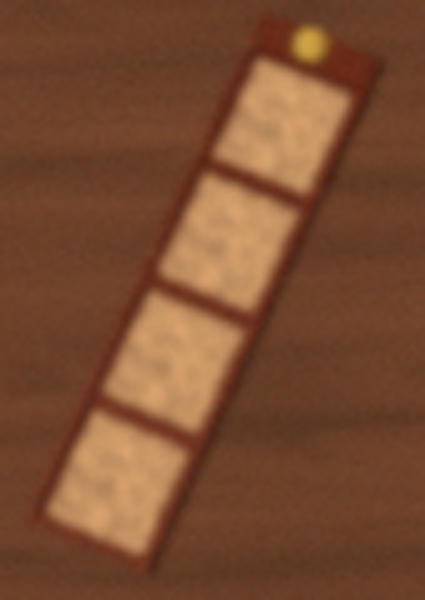

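The close crop confirms four purple guards, clips on the left and teeth towards the handle, slightly yawed. Next I fit the poses by silhouette in both cameras.

```bash
cat > fit.py <<'E'
from h import *
from scipy.optimize import minimize
def fit_row(d,uv,loc,z):
    W=ray(d,uv,z)[:,:2]; M,_=cv2.estimateAffinePartial2D(np.array(loc,float),W,ransacReprojThreshold=9.)
    a=np.arctan2(M[1,0],M[0,0]); R=np.array([[np.cos(a),-np.sin(a)],[np.sin(a),np.cos(a)]])
    t=(W-np.array(loc)@R.T).mean(0); return t,R,a,np.abs(W-np.array(loc)@R.T-t).max(),np.hypot(M[0,0],M[1,0])
S=8
def purple(d):
    c=cv2.cvtColor(d['pixels'],cv2.COLOR_RGB2HSV); return (((c[...,0]>130)&(c[...,0]<162)&(c[...,1]>110)&(c[...,2]>25))*255).astype(np.uint8)
def guard_fit(ds,x0,L,h,z0):
    P0=np.array([[sx*.023,y,z] for sx in(-1,1) for y,z in((-L/2,0),(-L/2,h),(.009,h),(L/2,0),(L/2,.25*h))])
    ctx=[]
    for d in ds:
        u=proj(d,[[x0[0],x0[1],z0+h/2]])[0].astype(int); o=u-24
        m=purple(d)[o[1]:o[1]+48,o[0]:o[0]+48]; m=cv2.morphologyEx(m,cv2.MORPH_CLOSE,np.ones((5,5)))
        n,l,st,ce=cv2.connectedComponentsWithStats(m); k=1+np.argmin(np.hypot(*(ce[1:]-24).T)-.02*st[1:,4])
        m=((l==k)*255).astype(np.uint8)
        ctx.append((d,o,cv2.resize(m,None,fx=S,fy=S,interpolation=cv2.INTER_LINEAR)>127))
    def cost(p):
        c,s=np.cos(p[2]),np.sin(p[2]); P=P0@np.array([[c,s,0],[-s,c,0],[0,0,1]])+[p[0],p[1],z0]; t=0
        for d,o,m in ctx:
            q=((proj(d,P)-o+.5)*S-.5).astype(np.float32); b=np.zeros(m.shape,np.uint8)
            cv2.fillConvexPoly(b,cv2.convexHull(np.round(q).astype(np.int32)),1); b=b>0
            t+=1-(b&m).sum()/(b|m).sum()
        return t/len(ctx)
    x0=np.array(x0); return minimize(cost,x0,method='Nelder-Mead',options=dict(initial_simplex=x0+np.array([[0,0,0],[.008,0,0],[0,.008,0],[0,0,.2]]),xatol=1e-4,fatol=1e-4,maxiter=250))
E
cat > m.py <<'E'
from fit import *
t=load('pics/top0.png'); s=load('pics/scene0.png')
f=lambda c,k,o:(np.array(c)+.5)/k-.5+o
H=.1435
rt=fit_row(t,f([(62,32),(30,185),(690,312),(712,160)],6.4,(295,155)),[(-.034*-1,-H),(-.034,-H),(-.034,H),(.034,H)],.017)
# facing handle (+y, image right): +x is to its right = image down; sign tried both ways
rt2=fit_row(t,f([(62,32),(30,185),(690,312),(712,160)],6.4,(295,155)),[(-.034,-H),(.034,-H),(.034,H),(-.034,H)],.017)
B=.1425
cd=fit_row(t,f([(258,55),(355,94),(145,557),(45,512)],5,(120,130)),[(-.032,B),(.032,B),(.032,-B),(-.032,-B)],.011)
for n,q in(('rack',rt),('rack2',rt2),('cad',cd)): print(n,q[0].round(4),'yaw',np.degrees(q[2]).round(1),'res',q[3].round(4),'sc',q[4].round(3))
rk=rt if rt[3]<rt2[3] else rt2
for y in(.108,.036,-.036,-.108):
    c=rk[0]+rk[1]@[0,y]; c2=cd[0]+cd[1]@[0,y]; out=[]
    for L,h in((.041,.02),(.044,.026),(.047,.033),(.05,.044)):
        o=guard_fit([t,s],[*c,rk[2]],L,h,.010); out.append((o.fun.round(3),h,o.x[:2].round(4).tolist(),np.degrees(o.x[2]).round(1)))
    print(y,'bay',c2.round(4),sorted(out,key=lambda q:q[0])[:3])
E
python3 m.py
```

```text
Traceback (most recent call last):
  File "m.py", line 5, in <module>
    rt=fit_row(t,f([(62,32),(30,185),(690,312),(712,160)],6.4,(295,155)),[(-.034*-1,-H),(-.034,-H),(-.034,H),(.034,H)],.017)
  File "fit.py", line 4, in fit_row
    W=ray(d,uv,z)[:,:2]; M,_=cv2.estimateAffinePartial2D(np.array(loc,float),W,ransacReprojThreshold=9.)
                             ~~~~~~~~~~~~~~~~~~~~~~~~~~~^^^^^^^^^^^^^^^^^^^^^^^^^^^^^^^^^^^^^^^^^^^^^^^^
cv2.error: OpenCV(4.12.0) /io/opencv/modules/calib3d/src/ptsetreg.cpp:1108: error: (-215:Assertion failed) count >= 0 && to.checkVector(2) == count in function 'estimateAffinePartial2D'
```

```bash
sed -i 's/W=ray(d,uv,z)\[:,:2\]/W=np.ascontiguousarray(ray(d,uv,z)[:,:2])/' fit.py; python3 m.py
```

```text
rack [ 0.5323 -0.2679] yaw 167.9 res 0.0668 sc 0.893
rack2 [ 0.5323 -0.2679] yaw 167.8 res 0.0009 sc 1.0
cad [0.5199 0.2615] yaw -113.5 res 0.0046 sc 0.97
0.108 bay [0.619  0.2183] [(np.float64(0.264), 0.044, [0.5132, -0.372], np.float64(171.5)), (np.float64(0.286), 0.033, [0.515, -0.3744], np.float64(165.2)), (np.float64(0.31), 0.026, [0.5155, -0.3758], np.float64(164.5))]
0.036 bay [0.553  0.2471] [(np.float64(0.291), 0.02, [0.5181, -0.304], np.float64(161.1)), (np.float64(0.333), 0.026, [0.5181, -0.3039], np.float64(163.0)), (np.float64(0.413), 0.033, [0.5203, -0.3031], np.float64(180.1))]
-0.036 bay [0.4869 0.2758] [(np.float64(0.289), 0.026, [0.5349, -0.228], np.float64(174.8)), (np.float64(0.3), 0.033, [0.5362, -0.2264], np.float64(178.8)), (np.float64(0.311), 0.02, [0.5371, -0.2284], np.float64(170.2))]
-0.108 bay [0.4209 0.3046] [(np.float64(0.378), 0.02, [0.5557, -0.1624], np.float64(171.4)), (np.float64(0.454), 0.026, [0.5548, -0.1614], np.float64(171.1)), (np.float64(0.522), 0.033, [0.5542, -0.1617], np.float64(186.3))]
```

```bash
cat > ov.py <<'E'
from fit import *
t=load('pics/top0.png'); s=load('pics/scene0.png')
def R2(a): return np.array([[np.cos(a),-np.sin(a)],[np.sin(a),np.cos(a)]])
def draw(d,items,x,y,w,h,k):
    im=cv2.resize(cv2.cvtColor(d['pixels'],cv2.COLOR_RGB2BGR)[y:y+h,x:x+w],None,fx=k,fy=k,interpolation=cv2.INTER_CUBIC)
    for P,col in items:
        q=((proj(d,P)-[x,y]+.5)*k-.5); cv2.polylines(im,[np.round(q).astype(np.int32)],True,col,1)
    return im
def rect(t0,a,y,hx,hy,z): return np.c_[np.array([(-hx,y-hy),(hx,y-hy),(hx,y+hy),(-hx,y+hy)])@R2(a).T+t0,[z]*4]
E
python3 - <<'E'
from ov import *
ca=(np.array([.5199,.2615]),np.radians(-113.5)); ra=(np.array([.5323,-.2679]),np.radians(167.8))
it=[]
for y in(.108,.036,-.036,-.108):
    it+=[(rect(*ca,y,.032,.0345,.013),(0,255,0)),(rect(*ca,y,.032,.0345,.006),(255,0,0)),(rect(*ra,y,.034,.0355,.017),(0,255,0))]
A=draw(t,it,120,130,85,120,5); B=draw(s,it,345,165,65,90,6.6)
B=cv2.resize(B,(int(B.shape[1]*600/B.shape[0]),600)); cv2.imwrite('pics/ov1.png',np.hstack([A,B[:600,:375]]))
C=draw(t,it,295,155,125,55,6.4); D=draw(s,it,65,165,150,60,5.3)
for im,d,x,y,w,h,k in((C,t,295,155,125,55,6.4),):
    pass
m=cv2.resize(purple(s)[165:225,65:215],(D.shape[1],D.shape[0])); 
cs,_=cv2.findContours((m>127).astype(np.uint8),0,1); cv2.drawContours(D,cs,-1,(0,255,255),1)
m=cv2.resize(purple(t)[155:210,295:420],(C.shape[1],C.shape[0])); 
cs,_=cv2.findContours((m>127).astype(np.uint8),0,1); cv2.drawContours(C,cs,-1,(0,255,255),1)
D=D[:248]; w=max(C.shape[1],D.shape[1]); pad=lambda I:cv2.copyMakeBorder(I,0,0,0,w-I.shape[1],0)
o=np.vstack([pad(C),D if D.shape[1]==w else pad(D)]);cv2.imwrite('pics/ov2.png',o[:600,:800]);print(o.shape)
E
```

```text
(600, 800, 3)
```

View pics/ov1.png

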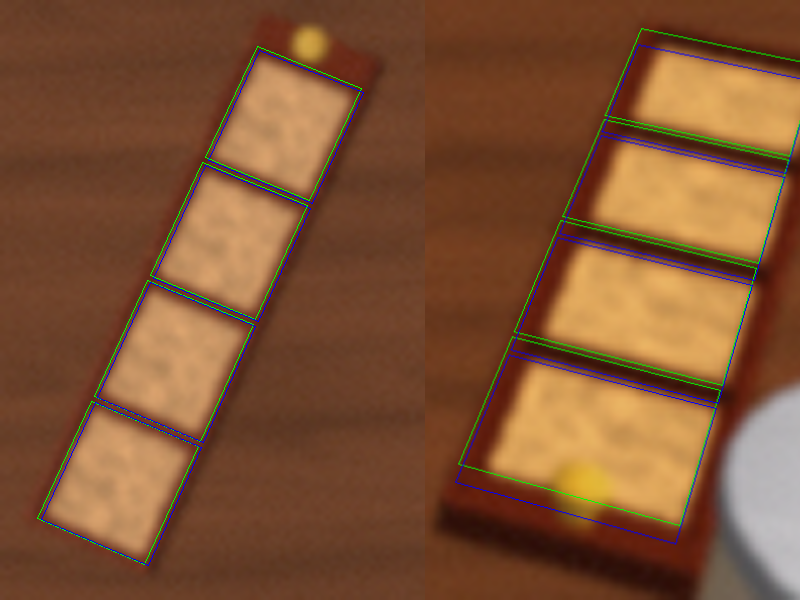

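View pics/ov2.png

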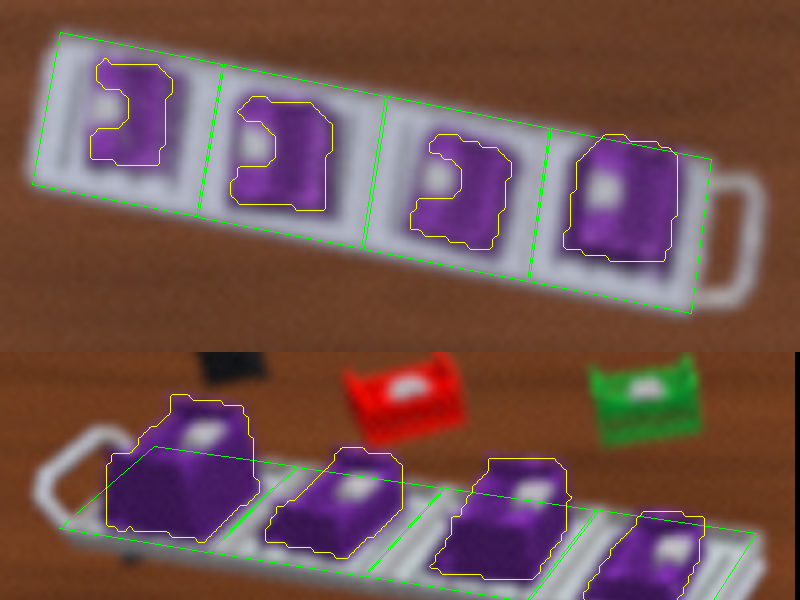

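The 3D overlay fits the rack (within 1 mm) and the caddy. From the handle the order is 25 mm, 6 mm, 13 mm, 3 mm, read off the heights in the scene view. The guard masks are nibbled by the clips, so I'll take their hulls, refit, and measure the jar near the knob.

```bash
python3 - <<'E'
s=open('fit.py').read()
s=s.replace("        ctx.append(","        hu=cv2.convexHull(cv2.findNonZero(m)); cv2.fillConvexPoly(m,hu,255)\n        ctx.append(").replace("[...,1]>110","[...,1]>75").replace("c[...,0]>130","c[...,0]>128")
open('fit.py','w').write(s)
E
python3 - <<'E'
from ov import *
ra=(np.array([.5323,-.2679]),np.radians(167.8)); it=[]
for y,L,h in((.108,.05,.044),(.036,.044,.026),(-.036,.047,.033),(-.108,.041,.02)):
    c=ra[0]+R2(ra[1])@[0,y]; 
    for ds in([t,s],[t],[s]):
        o=guard_fit(ds,[*c,ra[1]],L,h,.010); print(h,len(ds),o.fun.round(3),o.x[:2].round(4),np.degrees(o.x[2]).round(1),'in tray',(R2(ra[1]).T@(o.x[:2]-c)).round(4))
        if len(ds)==2: it+=[(rect(o.x[:2],o.x[2],0,.023,L/2,.010),(0,255,255)),(rect(o.x[:2],o.x[2],(.009-L/2)/2,.023,(.009+L/2)/2,.010+h),(0,255,0))]
C=draw(t,it,295,155,125,55,6.4); D=draw(s,it,65,165,150,60,5.3)
cv2.imwrite('pics/ov3.png',np.vstack([C,cv2.copyMakeBorder(D,0,0,0,5,0)])[:600,:800])
print('jar',ray(t,[[270/1.5625,166/1.5625],[240/1.5625,150/1.5625],[297/1.5625,150/1.5625]],0).round(3), ray(s,[[648/1.5625,515/1.5625],[588/1.5625,480/1.5625],[708/1.5625,480/1.5625]],0).round(3))
E
```

```text
0.044 2 0.174 [ 0.5126 -0.3731] 166.4 in tray [-0.0029 -0.001 ]
0.044 1 0.082 [ 0.5134 -0.3747] 168.2 in tray [-0.0041  0.0004]
0.044 1 0.179 [ 0.5091 -0.3708] 161.6 in tray [ 0.0009 -0.0025]
0.026 2 0.329 [ 0.521 -0.305] 162.5 in tray [0.0032 0.0026]
0.026 1 0.116 [ 0.5221 -0.3055] 164.8 in tray [0.002  0.0029]
0.026 1 0.52 [ 0.5151 -0.3101] 158.0 in tray [0.0079 0.0089]
0.033 2 0.123 [ 0.5369 -0.2273] 175.5 in tray [ 0.0041 -0.0046]
0.033 1 0.141 [ 0.5377 -0.2296] 177.8 in tray [ 0.0028 -0.0026]
0.033 1 0.057 [ 0.5356 -0.2264] 175.5 in tray [ 0.0055 -0.0053]
0.02 2 0.132 [ 0.557 -0.164] 171.4 in tray [-0.0021  0.0012]
0.02 1 0.148 [ 0.5584 -0.1651] 173.0 in tray [-0.0038  0.002 ]
0.02 1 0.078 [ 0.5551 -0.1634] 172.6 in tray [-0.0002  0.001 ]
jar [[0.765 0.234 0.   ]
 [0.798 0.291 0.   ]
 [0.795 0.184 0.   ]] [[0.847 0.24  0.   ]
 [0.805 0.192 0.   ]
 [0.802 0.316 0.   ]]
```

View pics/ov3.png

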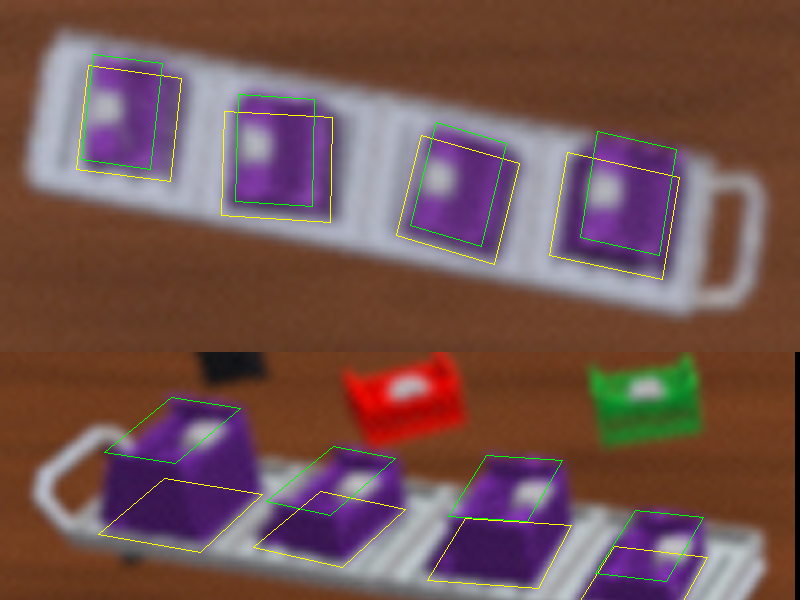

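All four guards are located to about 2–3 mm. The jar lies beyond x≈0.76, clear of bay 1. Now a helper that converts targets to tool-axis shifts.

```bash
cat > go.py <<'E'
import sys
from h import *
from scipy.spatial.transform import Rotation as Ro
x,y,z,yaw=map(float,sys.argv[1:5]); s=r.observe(); R=np.array(s['tcp_rot']); p=np.array(s['tcp_pos'])
cur=np.degrees(np.arctan2(R[1,1],R[0,1])); yaw=cur+((yaw-cur+90)%180-90); a=np.radians(yaw)
Y=np.array([np.cos(a),np.sin(a),0]); Z=np.array([0,0,-1.]); T=np.c_[np.cross(Y,Z),Y,Z]
print('offset',(R.T@(np.array([x,y,z])-p)).round(4).tolist(),'ang',np.degrees(Ro.from_matrix(R.T@T).as_rotvec()).round(1).tolist(),
'| t',round(s['t'],2),'pos',p.round(4).tolist(),'yaw',cur.round(1),'w',round(s['gripper_width'],4),'g',round(s['grasp_force'],1),'F',np.round(s['contact_force'],1).tolist(),'q',np.round(s['qpos'],2).tolist())
E
python3 go.py .5 .2 .15 30
```

```text
offset [-0.4159, -0.3072, 0.081] ang [-0.1, 0.0, 42.4] | t 0.1 pos [0.1968, 0.6189, 0.2304] yaw 72.4 w 0.0852 g 0.0 F [0.6, -0.4, 0.8] q [-1.31, 0.47, -0.01, 1.6, 0.01, 1.07, -0.06]
```

```bash
python3 -m handwheel '[{"offset":[-0.416,-0.307,0.081],"angular":[0,0,42.4],"jaw":1},{"offset":[-0.416,-0.307,0.081],"angular":[0,0,42.4],"jaw":1},{"offset":[-0.416,-0.307,0.081],"angular":[0,0,42.4],"jaw":1},{"offset":[-0.416,-0.307,0.081],"angular":[0,0,42.4],"jaw":1},{"offset":[-0.416,-0.307,0.081],"angular":[0,0,42.4],"jaw":1},{"offset":[-0.416,-0.307,0.081],"angular":[0,0,42.4],"jaw":1},{"offset":[-0.416,-0.307,0.081],"angular":[0,0,42.4],"jaw":1},{"offset":[-0.416,-0.307,0.081],"angular":[0,0,42.4],"jaw":1},{"offset":[-0.416,-0.307,0.081],"angular":[0,0,42.4],"jaw":1},{"offset":[-0.416,-0.307,0.081],"angular":[0,0,42.4],"jaw":1}]' 30; python3 go.py .513 -.374 .12 -12.5
```

```text
t: 0.93
tcp_pos: [0.4391, 0.2844, 0.1665]
tcp_rot: [[-0.5, 0.866, -0.0], [0.866, 0.5, -0.0], [0.0, -0.0, -1.0]]
contact_force: [0.6, -0.0, 0.8]
gripper_width: 0.0854
grasp_force: 0.0
offset [-0.6072, -0.265, 0.0464] ang [-0.0, -0.0, 42.5] | t 0.93 pos [0.4391, 0.2844, 0.1665] yaw 30.0 w 0.0854 g 0.0 F [0.6, -0.0, 0.8] q [-0.85, 0.34, 0.26, 1.98, -0.11, 0.83, -0.01]
```

```bash
python3 -m handwheel '[{"offset":[-0.607,-0.265,0.046],"angular":[0,0,42.5],"jaw":1},{"offset":[-0.607,-0.265,0.046],"angular":[0,0,42.5],"jaw":1},{"offset":[-0.607,-0.265,0.046],"angular":[0,0,42.5],"jaw":1},{"offset":[-0.607,-0.265,0.046],"angular":[0,0,42.5],"jaw":1},{"offset":[-0.607,-0.265,0.046],"angular":[0,0,42.5],"jaw":1},{"offset":[-0.607,-0.265,0.046],"angular":[0,0,42.5],"jaw":1},{"offset":[-0.607,-0.265,0.046],"angular":[0,0,42.5],"jaw":1},{"offset":[-0.607,-0.265,0.046],"angular":[0,0,42.5],"jaw":1},{"offset":[-0.607,-0.265,0.046],"angular":[0,0,42.5],"jaw":1},{"offset":[-0.607,-0.265,0.046],"angular":[0,0,42.5],"jaw":1}]'; python3 go.py .513 -.374 .10 -12.5
```

```text
t: 1.77
tcp_pos: [0.4844, -0.1287, 0.1377]
tcp_rot: [[0.217, 0.976, -0.0], [0.976, -0.217, 0.0], [0.0, -0.0, -1.0]]
contact_force: [0.8, 0.4, -0.0]
gripper_width: 0.0853
grasp_force: 0.0
offset [-0.2333, 0.0811, 0.0377] ang [-0.0, -0.0, -0.0] | t 1.77 pos [0.4844, -0.1287, 0.1377] yaw -12.5 w 0.0853 g 0.0 F [0.8, 0.4, -0.0] q [-0.25, 0.37, 0.54, 2.07, -0.28, 0.77, 0.24]
```

```bash
python3 -m handwheel '[{"offset":[-0.233,0.081,0.038],"angular":[0,0,0],"jaw":1},{"offset":[-0.233,0.081,0.038],"angular":[0,0,0],"jaw":1},{"offset":[-0.233,0.081,0.038],"angular":[0,0,0],"jaw":1},{"offset":[-0.233,0.081,0.038],"angular":[0,0,0],"jaw":1},{"offset":[-0.233,0.081,0.038],"angular":[0,0,0],"jaw":1},{"offset":[-0.233,0.081,0.038],"angular":[0,0,0],"jaw":1},{"offset":[-0.233,0.081,0.038],"angular":[0,0,0],"jaw":1},{"offset":[-0.233,0.081,0.038],"angular":[0,0,0],"jaw":1},{"offset":[-0.233,0.081,0.038],"angular":[0,0,0],"jaw":1}]'; python3 go.py .513 -.374 .022 -12.5; python3 - <<'E'
from h import *
d=snap('top','pics/t1.png');e=snap('scene','pics/s1.png')
a=cv2.resize(cv2.imread('pics/t1.png')[140:220,320:440],(480,320),interpolation=2);b=cv2.resize(cv2.imread('pics/s1.png')[130:230,50:170],(320,267),interpolation=2)
cv2.imwrite('pics/c1.png',np.hstack([a,cv2.copyMakeBorder(b,0,53,0,0,0)]))
E
```

```text
t: 2.52
tcp_pos: [0.5127, -0.3715, 0.0991]
tcp_rot: [[0.218, 0.976, -0.001], [0.976, -0.218, 0.001], [0.001, -0.001, -1.0]]
contact_force: [0.6, 0.9, 0.7]
gripper_width: 0.0854
grasp_force: 0.0
offset [-0.0024, 0.001, 0.0771] ang [-0.1, -0.1, -0.1] | t 2.52 pos [0.5127, -0.3715, 0.0991] yaw -12.6 w 0.0854 g 0.0 F [0.6, 0.9, 0.7] q [0.21, 0.63, 0.51, 1.77, -0.39, 0.85, 0.68]
```

View pics/c1.png

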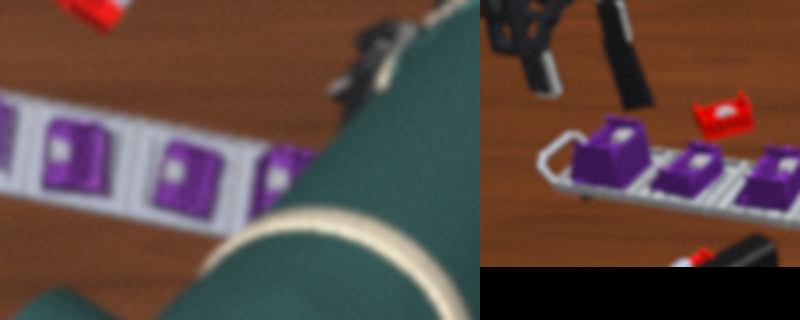

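The fingers straddle the tall guard in the scene crop (around (600,70)); nothing is touched. Next: down, then close.

```bash
python3 go.py .513 -.374 .020 -12.5; python3 -m handwheel '[{"offset":[0,0,0.04],"angular":[0,0,0],"jaw":1},{"offset":[0,0,0.06],"angular":[0,0,0],"jaw":1},{"offset":[0,0,0.07],"angular":[0,0,0],"jaw":1},{"offset":[0,0,0.079],"angular":[0,0,0],"jaw":1},{"offset":[0,0,0.079],"angular":[0,0,0],"jaw":1}]'; python3 go.py .513 -.374 .020 -12.5
```

```text
offset [-0.004, 0.0002, 0.0797] ang [-0.0, -0.1, 0.1] | t 2.62 pos [0.5137, -0.3701, 0.0997] yaw -12.4 w 0.0852 g 0.0 F [-0.2, 0.6, 0.4] q [0.21, 0.63, 0.51, 1.77, -0.39, 0.85, 0.68]
t: 3.03
tcp_pos: [0.5131, -0.3707, 0.0199]
tcp_rot: [[0.216, 0.976, -0.001], [0.976, -0.216, 0.001], [0.001, -0.002, -1.0]]
contact_force: [-0.1, -0.3, -0.2]
gripper_width: 0.0854
grasp_force: 0.0
offset [-0.0032, 0.0006, -0.0001] ang [-0.1, -0.0, 0.0] | t 3.03 pos [0.5131, -0.3707, 0.0199] yaw -12.5 w 0.0854 g 0.0 F [-0.1, -0.3, -0.2] q [0.25, 0.75, 0.44, 1.78, -0.46, 0.72, 0.73]
```

```bash
python3 -m handwheel '[{"offset":[-0.003,0,0],"angular":[0,0,0],"jaw":1},{"offset":[-0.003,0,0],"angular":[0,0,0],"jaw":-0.2},{"offset":[-0.003,0,0],"angular":[0,0,0],"jaw":-0.2},{"offset":[-0.003,0,0],"angular":[0,0,0],"jaw":-0.2},{"offset":[-0.003,0,0],"angular":[0,0,0],"jaw":-0.2},{"offset":[-0.003,0,0],"angular":[0,0,0],"jaw":-0.2},{"offset":[-0.003,0,0],"angular":[0,0,0],"jaw":-0.2},{"offset":[-0.003,0,0],"angular":[0,0,0],"jaw":-0.2},{"offset":[-0.003,0,0],"angular":[0,0,0],"jaw":-0.2}]' 30; python3 go.py .513 -.374 .10 -12.5
```

```text
t: 3.78
tcp_pos: [0.5132, -0.3754, 0.022]
tcp_rot: [[0.217, 0.976, 0.002], [0.976, -0.217, -0.001], [-0.0, 0.002, -1.0]]
contact_force: [-0.9, 0.7, 5.8]
gripper_width: 0.0453
grasp_force: 32.2
offset [0.0013, -0.0003, -0.078] ang [0.1, 0.0, -0.0] | t 3.78 pos [0.5132, -0.3754, 0.022] yaw -12.5 w 0.0453 g 32.2 F [-0.9, 0.7, 5.8] q [0.26, 0.74, 0.45, 1.78, -0.46, 0.72, 0.73]
```

```bash
python3 -m handwheel '[{"offset":[0,0,-0.04],"angular":[0,0,0],"jaw":-0.2},{"offset":[0,0,-0.08],"angular":[0,0,0],"jaw":-0.2},{"offset":[0,0,-0.11],"angular":[0,0,0],"jaw":-0.2},{"offset":[0,0,-0.11],"angular":[0,0,0],"jaw":-0.2}]'; python3 go.py .619 .2183 .13 66.5
```

```text
t: 4.12
tcp_pos: [0.5155, -0.3777, 0.1375]
tcp_rot: [[0.217, 0.976, 0.009], [0.976, -0.217, -0.006], [-0.004, 0.01, -1.0]]
contact_force: [0.3, -1.1, 0.3]
gripper_width: 0.0454
grasp_force: 31.5
offset [0.6043, -0.0286, 0.0051] ang [0.4, 0.6, -79.1] | t 4.12 pos [0.5155, -0.3777, 0.1375] yaw -12.6 w 0.0454 g 31.5 F [0.3, -1.1, 0.3] q [0.19, 0.59, 0.53, 1.74, -0.37, 0.9, 0.67]
```

```bash
python3 -m handwheel '[{"offset":[0.604,-0.029,0],"angular":[0,0,-79],"jaw":-0.2},{"offset":[0.604,-0.029,0],"angular":[0,0,-79],"jaw":-0.2},{"offset":[0.604,-0.029,0],"angular":[0,0,-79],"jaw":-0.2},{"offset":[0.604,-0.029,0],"angular":[0,0,-79],"jaw":-0.2},{"offset":[0.604,-0.029,0],"angular":[0,0,-79],"jaw":-0.2},{"offset":[0.604,-0.029,0],"angular":[0,0,-79],"jaw":-0.2},{"offset":[0.604,-0.029,0],"angular":[0,0,-79],"jaw":-0.2},{"offset":[0.604,-0.029,0],"angular":[0,0,-79],"jaw":-0.2},{"offset":[0.604,-0.029,0],"angular":[0,0,-79],"jaw":-0.2},{"offset":[0.604,-0.029,0],"angular":[0,0,-79],"jaw":-0.2}]'; python3 go.py .619 .2183 .13 66.5
```

```text
t: 4.95
tcp_pos: [0.583, 0.0378, 0.1306]
tcp_rot: [[-0.861, 0.508, -0.001], [0.508, 0.861, 0.0], [0.0, -0.0, -1.0]]
contact_force: [1.1, -0.9, -0.2]
gripper_width: 0.0458
grasp_force: 31.6
offset [0.0607, 0.1737, 0.0006] ang [-0.0, -0.0, -7.1] | t 4.95 pos [0.583, 0.0378, 0.1306] yaw 59.4 w 0.0458 g 31.6 F [1.1, -0.9, -0.2] q [-0.26, 0.48, 0.18, 1.86, -0.12, 0.81, 1.02]
```

```bash
python3 -m handwheel '[{"offset":[0.061,0.174,0],"angular":[0,0,-7.1],"jaw":-0.2},{"offset":[0.061,0.174,0],"angular":[0,0,-7.1],"jaw":-0.2},{"offset":[0.061,0.174,0],"angular":[0,0,-7.1],"jaw":-0.2},{"offset":[0.061,0.174,0],"angular":[0,0,-7.1],"jaw":-0.2},{"offset":[0.061,0.174,0],"angular":[0,0,-7.1],"jaw":-0.2},{"offset":[0.061,0.174,0.02],"angular":[0,0,-7.1],"jaw":-0.2},{"offset":[0.061,0.174,0.04],"angular":[0,0,-7.1],"jaw":-0.2},{"offset":[0.061,0.174,0.06],"angular":[0,0,-7.1],"jaw":-0.2},{"offset":[0.061,0.174,0.06],"angular":[0,0,-7.1],"jaw":-0.2},{"offset":[0.061,0.174,0.06],"angular":[0,0,-7.1],"jaw":-0.2}]'; python3 go.py .619 .2183 .019 66.5
```

```text
t: 5.78
tcp_pos: [0.6194, 0.2156, 0.0695]
tcp_rot: [[-0.915, 0.404, -0.003], [0.404, 0.915, -0.001], [0.002, -0.002, -1.0]]
contact_force: [0.4, -0.0, -0.5]
gripper_width: 0.0456
grasp_force: 31.6
offset [0.0013, 0.0024, 0.0505] ang [-0.1, -0.1, -0.3] | t 5.78 pos [0.6194, 0.2156, 0.0695] yaw 66.2 w 0.0456 g 31.6 F [0.4, -0.0, -0.5] q [-0.47, 0.66, 0.12, 1.7, -0.11, 0.79, 0.85]
```

```bash
python3 -m handwheel '[{"offset":[0.001,0.002,0.02],"angular":[0,0,0],"jaw":-0.2},{"offset":[0.001,0.002,0.035],"angular":[0,0,0],"jaw":-0.2},{"offset":[0.001,0.002,0.045],"angular":[0,0,0],"jaw":-0.2},{"offset":[0.001,0.002,0.05],"angular":[0,0,0],"jaw":-0.2},{"offset":[0.001,0.002,0.05],"angular":[0,0,0],"jaw":-0.2}]'; python3 go.py .619 .2183 .019 66.5
```

```text
t: 6.2
tcp_pos: [0.6196, 0.218, 0.0198]
tcp_rot: [[-0.915, 0.404, -0.002], [0.404, 0.915, -0.001], [0.001, -0.002, -1.0]]
contact_force: [0.4, -0.4, -0.0]
gripper_width: 0.0457
grasp_force: 31.6
offset [0.0007, -0.0, 0.0008] ang [-0.1, -0.1, -0.3] | t 6.2 pos [0.6196, 0.218, 0.0198] yaw 66.2 w 0.0457 g 31.6 F [0.4, -0.4, -0.0] q [-0.47, 0.74, 0.11, 1.7, -0.12, 0.71, 0.86]
```

```bash
python3 -m handwheel '[{"offset":[0,0,0.001],"angular":[0,0,0],"jaw":-0.2},{"offset":[0,0,0.001],"angular":[0,0,0],"jaw":0.3},{"offset":[0,0,0.001],"angular":[0,0,0],"jaw":0.6},{"offset":[0,0,0.001],"angular":[0,0,0],"jaw":0.6},{"offset":[0,0,0.001],"angular":[0,0,0],"jaw":0.6},{"offset":[0,0,-0.02],"angular":[0,0,0],"jaw":0.6},{"offset":[0,0,-0.06],"angular":[0,0,0],"jaw":1},{"offset":[0,0,-0.1],"angular":[0,0,0],"jaw":1},{"offset":[0,0,-0.1],"angular":[0,0,0],"jaw":1}]'; python3 go.py .5215 -.3052 .12 -16
```

```text
t: 6.95
tcp_pos: [0.6255, 0.2202, 0.1298]
tcp_rot: [[-0.915, 0.404, 0.013], [0.404, 0.915, 0.005], [-0.01, 0.01, -1.0]]
contact_force: [2.0, 0.2, 0.9]
gripper_width: 0.0853
grasp_force: 0.0
offset [-0.1171, -0.5227, 0.0055] ang [0.9, 0.0, 82.2] | t 6.95 pos [0.6255, 0.2202, 0.1298] yaw 66.2 w 0.0853 g 0.0 F [2.0, 0.2, 0.9] q [-0.48, 0.59, 0.13, 1.67, -0.1, 0.88, 0.84]
```

```bash
python3 -m handwheel '[{"offset":[-0.116,-0.52,0],"angular":[0,0,82.2],"jaw":1},{"offset":[-0.116,-0.52,0],"angular":[0,0,82.2],"jaw":1},{"offset":[-0.116,-0.52,0],"angular":[0,0,82.2],"jaw":1},{"offset":[-0.116,-0.52,0],"angular":[0,0,82.2],"jaw":1},{"offset":[-0.116,-0.52,0],"angular":[0,0,82.2],"jaw":1},{"offset":[-0.116,-0.52,0],"angular":[0,0,82.2],"jaw":1},{"offset":[-0.116,-0.52,0],"angular":[0,0,82.2],"jaw":1},{"offset":[-0.116,-0.52,0],"angular":[0,0,82.2],"jaw":1},{"offset":[-0.116,-0.52,0],"angular":[0,0,82.2],"jaw":1},{"offset":[-0.116,-0.52,0],"angular":[0,0,82.2],"jaw":1}]'; python3 go.py .5215 -.3052 .10 -16; python3 - <<'E'
from h import *
d=snap('top','pics/t2.png');e=snap('scene','pics/s2.png')
a=cv2.resize(cv2.imread('pics/t2.png')[120:250,115:245],(400,400),interpolation=2);b=cv2.resize(cv2.imread('pics/s2.png')[140:270,320:450],(400,400),interpolation=2)
cv2.imwrite('pics/c2.png',np.hstack([a,b]))
E
```

```text
t: 7.78
tcp_pos: [0.5387, -0.1919, 0.1215]
tcp_rot: [[0.101, 0.995, 0.001], [0.995, -0.101, 0.0], [0.0, 0.001, -1.0]]
contact_force: [0.6, 0.1, -0.6]
gripper_width: 0.0851
grasp_force: 0.0
offset [-0.1145, -0.0058, 0.0214] ang [0.1, -0.0, 10.2] | t 7.78 pos [0.5387, -0.1919, 0.1215] yaw -5.8 w 0.0851 g 0.0 F [0.6, 0.1, -0.6] q [-0.09, 0.5, 0.49, 1.91, -0.32, 0.8, 0.47]
```

View pics/c2.png

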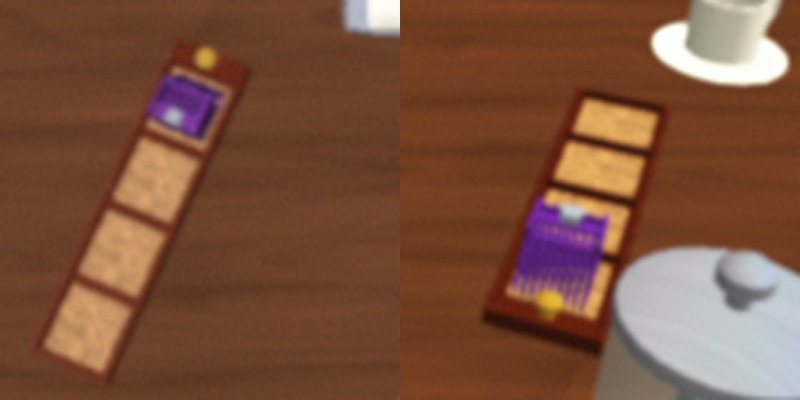

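The top crop shows the tall guard lying upright in the knob bay at (187,107), in line, with the clip away from the knob. Next, guard 6 mm.

```bash
python3 go.py .5215 -.3052 .08 -16; python3 -m handwheel '[{"offset":[-0.115,-0.005,0],"angular":[0,0,10.2],"jaw":1},{"offset":[-0.115,-0.005,0],"angular":[0,0,10.2],"jaw":1},{"offset":[-0.115,-0.005,0],"angular":[0,0,10.2],"jaw":1},{"offset":[-0.115,-0.005,0.02],"angular":[0,0,10.2],"jaw":1},{"offset":[-0.115,-0.005,0.04],"angular":[0,0,10.2],"jaw":1},{"offset":[-0.115,-0.005,0.04],"angular":[0,0,10.2],"jaw":1},{"offset":[-0.115,-0.005,0.04],"angular":[0,0,10.2],"jaw":1}]'; python3 go.py .5215 -.3052 .024 -16
```

```text
offset [-0.107, -0.0037, 0.0425] ang [0.1, 0.3, 9.7] | t 7.88 pos [0.5368, -0.199, 0.1219] yaw -6.3 w 0.0854 g 0.0 F [-0.0, 0.2, 0.2] q [-0.09, 0.5, 0.49, 1.91, -0.32, 0.8, 0.47]
t: 8.47
tcp_pos: [0.5229, -0.3033, 0.0803]
tcp_rot: [[0.269, 0.963, -0.002], [0.963, -0.269, 0.001], [0.001, -0.002, -1.0]]
contact_force: [0.4, -0.0, -0.3]
gripper_width: 0.0853
grasp_force: 0.0
offset [-0.0023, -0.0007, 0.0563] ang [-0.1, -0.0, 0.4] | t 8.47 pos [0.5229, -0.3033, 0.0803] yaw -15.6 w 0.0853 g 0.0 F [0.4, -0.0, -0.3] q [0.1, 0.62, 0.5, 1.85, -0.41, 0.78, 0.54]
```

```bash
python3 -m handwheel '[{"offset":[-0.001,-0.001,0.03],"angular":[0,0,0],"jaw":1},{"offset":[-0.001,-0.001,0.05],"angular":[0,0,0],"jaw":1},{"offset":[-0.001,-0.001,0.056],"angular":[0,0,0],"jaw":1},{"offset":[-0.001,-0.001,0.056],"angular":[0,0,0],"jaw":0.2},{"offset":[-0.001,-0.001,0.056],"angular":[0,0,0],"jaw":-0.2},{"offset":[-0.001,-0.001,0.056],"angular":[0,0,0],"jaw":-0.2},{"offset":[-0.001,-0.001,0.056],"angular":[0,0,0],"jaw":-0.2},{"offset":[-0.001,-0.001,0.056],"angular":[0,0,0],"jaw":-0.2},{"offset":[-0.001,-0.001,0.056],"angular":[0,0,0],"jaw":-0.2},{"offset":[-0.001,-0.001,0.056],"angular":[0,0,0],"jaw":-0.2}]' 30; python3 go.py .5215 -.3052 .12 -16
```

```text
t: 9.3
tcp_pos: [0.5233, -0.3054, 0.0268]
tcp_rot: [[0.269, 0.963, 0.003], [0.963, -0.269, -0.001], [-0.0, 0.003, -1.0]]
contact_force: [-0.7, 0.9, 7.2]
gripper_width: 0.0451
grasp_force: 31.2
offset [-0.0003, -0.0015, -0.0932] ang [0.2, 0.0, 0.4] | t 9.3 pos [0.5233, -0.3054, 0.0268] yaw -15.6 w 0.0451 g 31.2 F [-0.7, 0.9, 7.2] q [0.14, 0.7, 0.45, 1.86, -0.46, 0.68, 0.59]
```

Held (45 mm). The fingers' forward swing presses the guard on the tray floor, so its underside is 16.8 mm below the TCP. That puts the release at TCP z ≈ 0.0235 in bay 2.

```bash
python3 -m handwheel '[{"offset":[0,0,-0.04],"angular":[0,0,0],"jaw":-0.2},{"offset":[0,0,-0.08],"angular":[0,0,0],"jaw":-0.2},{"offset":[0,0,-0.1],"angular":[0,0,0],"jaw":-0.2},{"offset":[0,0,-0.1],"angular":[0,0,0],"jaw":-0.2}]'; python3 go.py .553 .2471 .13 66.5
```

```text
t: 9.63
tcp_pos: [0.5249, -0.3069, 0.1307]
tcp_rot: [[0.27, 0.963, 0.009], [0.963, -0.27, -0.004], [-0.001, 0.01, -1.0]]
contact_force: [0.9, -0.8, -0.6]
gripper_width: 0.0452
grasp_force: 31.1
offset [0.541, -0.1224, -0.0012] ang [0.4, 0.5, -82.2] | t 9.63 pos [0.5249, -0.3069, 0.1307] yaw -15.7 w 0.0452 g 31.1 F [0.9, -0.8, -0.6] q [0.07, 0.55, 0.54, 1.83, -0.37, 0.86, 0.52]
```

```bash
python3 -m handwheel '[{"offset":[0.541,-0.122,0],"angular":[0,0,-82.2],"jaw":-0.2},{"offset":[0.541,-0.122,0],"angular":[0,0,-82.2],"jaw":-0.2},{"offset":[0.541,-0.122,0],"angular":[0,0,-82.2],"jaw":-0.2},{"offset":[0.541,-0.122,0],"angular":[0,0,-82.2],"jaw":-0.2},{"offset":[0.541,-0.122,0],"angular":[0,0,-82.2],"jaw":-0.2},{"offset":[0.541,-0.122,0],"angular":[0,0,-82.2],"jaw":-0.2},{"offset":[0.541,-0.122,0],"angular":[0,0,-82.2],"jaw":-0.2},{"offset":[0.541,-0.122,0],"angular":[0,0,-82.2],"jaw":-0.2},{"offset":[0.541,-0.122,0],"angular":[0,0,-82.2],"jaw":-0.2},{"offset":[0.541,-0.122,0],"angular":[0,0,-82.2],"jaw":-0.2}]'; python3 go.py .553 .2471 .13 66.5
```

```text
t: 10.47
tcp_pos: [0.5427, 0.1134, 0.1249]
tcp_rot: [[-0.832, 0.554, 0.0], [0.554, 0.832, 0.0], [0.0, 0.0, -1.0]]
contact_force: [0.6, 0.2, -0.1]
gripper_width: 0.0448
grasp_force: 31.1
offset [0.0656, 0.117, -0.0051] ang [0.0, -0.0, -10.2] | t 10.47 pos [0.5427, 0.1134, 0.1249] yaw 56.3 w 0.0448 g 31.1 F [0.6, 0.2, -0.1] q [-0.41, 0.44, 0.18, 1.93, -0.11, 0.77, 0.82]
```

```bash
python3 -m handwheel '[{"offset":[0.066,0.117,0],"angular":[0,0,-10.2],"jaw":-0.2},{"offset":[0.066,0.117,0],"angular":[0,0,-10.2],"jaw":-0.2},{"offset":[0.066,0.117,0],"angular":[0,0,-10.2],"jaw":-0.2},{"offset":[0.066,0.117,0],"angular":[0,0,-10.2],"jaw":-0.2},{"offset":[0.066,0.117,0.02],"angular":[0,0,-10.2],"jaw":-0.2},{"offset":[0.066,0.117,0.04],"angular":[0,0,-10.2],"jaw":-0.2},{"offset":[0.066,0.117,0.055],"angular":[0,0,-10.2],"jaw":-0.2},{"offset":[0.066,0.117,0.055],"angular":[0,0,-10.2],"jaw":-0.2},{"offset":[0.066,0.117,0.055],"angular":[0,0,-10.2],"jaw":-0.2}]'; python3 go.py .553 .2471 .0235 66.5
```

```text
t: 11.22
tcp_pos: [0.5533, 0.2447, 0.0691]
tcp_rot: [[-0.915, 0.404, -0.002], [0.404, 0.915, -0.001], [0.001, -0.002, -1.0]]
contact_force: [0.5, 1.5, -0.8]
gripper_width: 0.045
grasp_force: 31.1
offset [0.0012, 0.0022, 0.0456] ang [-0.1, -0.1, -0.3] | t 11.22 pos [0.5533, 0.2447, 0.0691] yaw 66.2 w 0.045 g 31.1 F [0.5, 1.5, -0.8] q [-0.56, 0.6, 0.11, 1.83, -0.1, 0.72, 0.76]
```

```bash
python3 -m handwheel '[{"offset":[0.001,0.002,0.02],"angular":[0,0,0],"jaw":-0.2},{"offset":[0.001,0.002,0.035],"angular":[0,0,0],"jaw":-0.2},{"offset":[0.001,0.002,0.043],"angular":[0,0,0],"jaw":-0.2},{"offset":[0.001,0.002,0.0455],"angular":[0,0,0],"jaw":-0.2},{"offset":[0.001,0.002,0.0455],"angular":[0,0,0],"jaw":-0.2},{"offset":[0.001,0.002,0.0455],"angular":[0,0,0],"jaw":-0.2}]'; python3 go.py .553 .2471 .0235 66.5
```

```text
t: 11.72
tcp_pos: [0.5547, 0.2476, 0.0254]
tcp_rot: [[-0.915, 0.404, 0.001], [0.404, 0.915, 0.001], [-0.001, 0.001, -1.0]]
contact_force: [0.3, 0.4, 0.3]
gripper_width: 0.0452
grasp_force: 31.1
offset [0.0014, -0.0011, 0.0019] ang [0.1, 0.1, -0.3] | t 11.72 pos [0.5547, 0.2476, 0.0254] yaw 66.2 w 0.0452 g 31.1 F [0.3, 0.4, 0.3] q [-0.55, 0.67, 0.1, 1.84, -0.11, 0.64, 0.77]
```

```bash
python3 -m handwheel '[{"offset":[0,0,0.001],"angular":[0,0,0],"jaw":-0.2},{"offset":[0,0,0.002],"angular":[0,0,0],"jaw":-0.2},{"offset":[0,0,0.002],"angular":[0,0,0],"jaw":0.3},{"offset":[0,0,0.002],"angular":[0,0,0],"jaw":0.6},{"offset":[0,0,0.002],"angular":[0,0,0],"jaw":0.6},{"offset":[0,0,0.002],"angular":[0,0,0],"jaw":0.6},{"offset":[0,0,-0.02],"angular":[0,0,0],"jaw":0.6},{"offset":[0,0,-0.06],"angular":[0,0,0],"jaw":1},{"offset":[0,0,-0.1],"angular":[0,0,0],"jaw":1},{"offset":[0,0,-0.1],"angular":[0,0,0],"jaw":1}]'; python3 go.py .537 -.2285 .12 -3.5
```

```text
t: 12.55
tcp_pos: [0.5586, 0.2495, 0.1323]
tcp_rot: [[-0.915, 0.404, 0.012], [0.404, 0.915, 0.006], [-0.008, 0.01, -1.0]]
contact_force: [1.5, 0.1, 1.1]
gripper_width: 0.0853
grasp_force: 0.0
offset [-0.1733, -0.446, 0.0091] ang [0.8, 0.1, 69.7] | t 12.55 pos [0.5586, 0.2495, 0.1323] yaw 66.2 w 0.0853 g 0.0 F [1.5, 0.1, 1.1] q [-0.57, 0.51, 0.13, 1.8, -0.08, 0.83, 0.75]
```

```bash
python3 -m handwheel '[{"offset":[-0.172,-0.444,0],"angular":[0,0,69.7],"jaw":1},{"offset":[-0.172,-0.444,0],"angular":[0,0,69.7],"jaw":1},{"offset":[-0.172,-0.444,0],"angular":[0,0,69.7],"jaw":1},{"offset":[-0.172,-0.444,0],"angular":[0,0,69.7],"jaw":1},{"offset":[-0.172,-0.444,0],"angular":[0,0,69.7],"jaw":1},{"offset":[-0.172,-0.444,0],"angular":[0,0,69.7],"jaw":1},{"offset":[-0.172,-0.444,0],"angular":[0,0,69.7],"jaw":1},{"offset":[-0.172,-0.444,0],"angular":[0,0,69.7],"jaw":1},{"offset":[-0.172,-0.444,0],"angular":[0,0,69.7],"jaw":1},{"offset":[-0.172,-0.444,0],"angular":[0,0,69.7],"jaw":1}]'; python3 go.py .537 -.2285 .08 -3.5
```

```text
t: 13.38
tcp_pos: [0.5345, -0.1707, 0.1247]
tcp_rot: [[0.067, 0.998, 0.001], [0.998, -0.067, -0.0], [-0.0, 0.001, -1.0]]
contact_force: [0.2, -0.8, -0.6]
gripper_width: 0.0849
grasp_force: 0.0
offset [-0.0575, 0.0064, 0.0447] ang [0.0, 0.0, -0.3] | t 13.38 pos [0.5345, -0.1707, 0.1247] yaw -3.8 w 0.0849 g 0.0 F [0.2, -0.8, -0.6] q [-0.13, 0.48, 0.48, 1.93, -0.31, 0.8, 0.46]
```

```bash
python3 -m handwheel '[{"offset":[-0.055,0.006,0],"angular":[0,0,0],"jaw":1},{"offset":[-0.055,0.006,0],"angular":[0,0,0],"jaw":1},{"offset":[-0.055,0.006,0],"angular":[0,0,0],"jaw":1},{"offset":[-0.055,0.006,0.03],"angular":[0,0,0],"jaw":1},{"offset":[-0.055,0.006,0.04],"angular":[0,0,0],"jaw":1},{"offset":[-0.055,0.006,0.04],"angular":[0,0,0],"jaw":1}]'; python3 go.py .537 -.2285 .025 -3.5
```

```text
t: 13.88
tcp_pos: [0.5355, -0.2214, 0.0816]
tcp_rot: [[0.059, 0.998, -0.006], [0.998, -0.059, 0.003], [0.002, -0.006, -1.0]]
contact_force: [0.3, 0.2, -1.2]
gripper_width: 0.0851
grasp_force: 0.0
offset [-0.0071, 0.0023, 0.0566] ang [-0.3, -0.1, 0.1] | t 13.88 pos [0.5355, -0.2214, 0.0816] yaw -3.4 w 0.0851 g 0.0 F [0.3, 0.2, -1.2] q [-0.01, 0.58, 0.45, 1.9, -0.36, 0.75, 0.58]
```

```bash
python3 -m handwheel '[{"offset":[-0.007,0.001,0],"angular":[0,0,0],"jaw":1},{"offset":[-0.007,0.001,0.02],"angular":[0,0,0],"jaw":1},{"offset":[-0.007,0.001,0.03],"angular":[0,0,0],"jaw":1},{"offset":[-0.007,0.001,0.03],"angular":[0,0,0],"jaw":1}]'; python3 go.py .537 -.2285 .025 -3.5
```

```text
t: 14.22
tcp_pos: [0.537, -0.2303, 0.0532]
tcp_rot: [[0.061, 0.998, -0.003], [0.998, -0.061, 0.001], [0.001, -0.003, -1.0]]
contact_force: [-0.4, 1.0, -0.3]
gripper_width: 0.0856
grasp_force: 0.0
offset [0.0017, -0.0, 0.0282] ang [-0.2, -0.1, 0.0] | t 14.22 pos [0.537, -0.2303, 0.0532] yaw -3.5 w 0.0856 g 0.0 F [-0.4, 1.0, -0.3] q [0.02, 0.63, 0.43, 1.9, -0.39, 0.7, 0.62]
```

```bash
python3 -m handwheel '[{"offset":[0.001,0,0.015],"angular":[0,0,0],"jaw":1},{"offset":[0.001,0,0.026],"angular":[0,0,0],"jaw":1},{"offset":[0.001,0,0.028],"angular":[0,0,0],"jaw":1},{"offset":[0.001,0,0.028],"angular":[0,0,0],"jaw":0.2},{"offset":[0.001,0,0.028],"angular":[0,0,0],"jaw":-0.2},{"offset":[0.001,0,0.028],"angular":[0,0,0],"jaw":-0.2},{"offset":[0.001,0,0.028],"angular":[0,0,0],"jaw":-0.2},{"offset":[0.001,0,0.028],"angular":[0,0,0],"jaw":-0.2},{"offset":[0.001,0,0.028],"angular":[0,0,0],"jaw":-0.2},{"offset":[0.001,0,0.028],"angular":[0,0,0],"jaw":-0.2}]' 30; python3 go.py .537 -.2285 .12 -3.5
```

```text
t: 15.05
tcp_pos: [0.5385, -0.2304, 0.0275]
tcp_rot: [[0.061, 0.998, 0.001], [0.998, -0.061, -0.0], [-0.0, 0.001, -1.0]]
contact_force: [-1.8, 1.0, 5.4]
gripper_width: 0.0455
grasp_force: 30.6
offset [0.0018, -0.0015, -0.0925] ang [0.1, 0.0, -0.0] | t 15.05 pos [0.5385, -0.2304, 0.0275] yaw -3.5 w 0.0455 g 30.6 F [-1.8, 1.0, 5.4] q [0.04, 0.67, 0.4, 1.91, -0.41, 0.65, 0.64]
```

```bash
python3 -m handwheel '[{"offset":[0,0,-0.04],"angular":[0,0,0],"jaw":-0.2},{"offset":[0,0,-0.08],"angular":[0,0,0],"jaw":-0.2},{"offset":[0,0,-0.1],"angular":[0,0,0],"jaw":-0.2},{"offset":[0,0,-0.1],"angular":[0,0,0],"jaw":-0.2}]'; python3 go.py .4869 .2758 .13 66.5
```

```text
t: 15.38
tcp_pos: [0.541, -0.2317, 0.1316]
tcp_rot: [[0.062, 0.998, 0.009], [0.998, -0.062, -0.003], [-0.002, 0.009, -1.0]]
contact_force: [1.2, -0.6, -0.0]
gripper_width: 0.0458
grasp_force: 30.8
offset [0.5032, -0.0854, -0.0002] ang [0.4, 0.4, -70.0] | t 15.38 pos [0.541, -0.2317, 0.1316] yaw -3.5 w 0.0458 g 30.8 F [1.2, -0.6, -0.0] q [-0.03, 0.51, 0.49, 1.87, -0.32, 0.83, 0.56]
```

```bash
python3 -m handwheel '[{"offset":[0.503,-0.085,0],"angular":[0,0,-70],"jaw":-0.2},{"offset":[0.503,-0.085,0],"angular":[0,0,-70],"jaw":-0.2},{"offset":[0.503,-0.085,0],"angular":[0,0,-70],"jaw":-0.2},{"offset":[0.503,-0.085,0],"angular":[0,0,-70],"jaw":-0.2},{"offset":[0.503,-0.085,0],"angular":[0,0,-70],"jaw":-0.2},{"offset":[0.503,-0.085,0],"angular":[0,0,-70],"jaw":-0.2},{"offset":[0.503,-0.085,0],"angular":[0,0,-70],"jaw":-0.2},{"offset":[0.503,-0.085,0],"angular":[0,0,-70],"jaw":-0.2},{"offset":[0.503,-0.085,0],"angular":[0,0,-70],"jaw":-0.2},{"offset":[0.503,-0.085,0],"angular":[0,0,-70],"jaw":-0.2}]'; python3 -m handwheel '[{"offset":[0,0,0],"angular":[0,0,0],"jaw":-0.2},{"offset":[0,0,0],"angular":[0,0,0],"jaw":-0.2}]'; python3 go.py .4869 .2758 .07 66.5
```

```text
t: 16.22
tcp_pos: [0.4929, 0.1861, 0.1261]
tcp_rot: [[-0.919, 0.394, -0.0], [0.394, 0.919, 0.0], [0.0, -0.0, -1.0]]
contact_force: [1.6, -0.1, -1.1]
gripper_width: 0.0458
grasp_force: 30.9
t: 16.38
tcp_pos: [0.4928, 0.187, 0.1258]
tcp_rot: [[-0.919, 0.394, -0.001], [0.394, 0.919, 0.001], [0.001, 0.0, -1.0]]
contact_force: [0.7, -0.6, -0.5]
gripper_width: 0.0453
grasp_force: 30.8
offset [0.0403, 0.0793, 0.0559] ang [0.0, -0.1, 0.3] | t 16.38 pos [0.4928, 0.187, 0.1258] yaw 66.8 w 0.0453 g 30.8 F [0.7, -0.6, -0.5] q [-0.53, 0.4, 0.12, 2.0, -0.07, 0.75, 0.81]
```

```bash
python3 -m handwheel '[{"offset":[0.0405,0.0795,0],"angular":[0,0,0.3],"jaw":-0.2},{"offset":[0.0405,0.0795,0],"angular":[0,0,0.3],"jaw":-0.2},{"offset":[0.0405,0.0795,0],"angular":[0,0,0.3],"jaw":-0.2},{"offset":[0.0405,0.0795,0.03],"angular":[0,0,0.3],"jaw":-0.2},{"offset":[0.0405,0.0795,0.055],"angular":[0,0,0.3],"jaw":-0.2},{"offset":[0.0405,0.0795,0.055],"angular":[0,0,0.3],"jaw":-0.2},{"offset":[0.0405,0.0795,0.055],"angular":[0,0,0.3],"jaw":-0.2}]'; python3 go.py .4869 .2758 .0245 66.5
```

```text
t: 16.97
tcp_pos: [0.4879, 0.2711, 0.0703]
tcp_rot: [[-0.914, 0.406, -0.003], [0.406, 0.914, -0.003], [0.002, -0.004, -1.0]]
contact_force: [0.8, -0.6, 1.4]
gripper_width: 0.046
grasp_force: 30.8
offset [0.0028, 0.0041, 0.0457] ang [-0.2, -0.1, -0.4] | t 16.97 pos [0.4879, 0.2711, 0.0703] yaw 66.1 w 0.046 g 30.8 F [0.8, -0.6, 1.4] q [-0.65, 0.53, 0.1, 1.94, -0.08, 0.67, 0.66]
```

```bash
python3 -m handwheel '[{"offset":[0.002,0.003,0.02],"angular":[0,0,0],"jaw":-0.2},{"offset":[0.002,0.003,0.035],"angular":[0,0,0],"jaw":-0.2},{"offset":[0.002,0.003,0.043],"angular":[0,0,0],"jaw":-0.2},{"offset":[0.002,0.003,0.0455],"angular":[0,0,0],"jaw":-0.2},{"offset":[0.002,0.003,0.0455],"angular":[0,0,0],"jaw":-0.2},{"offset":[0.002,0.003,0.0455],"angular":[0,0,0],"jaw":-0.2}]'; python3 go.py .4869 .2758 .0245 66.5
```

```text
t: 17.47
tcp_pos: [0.4887, 0.2768, 0.027]
tcp_rot: [[-0.915, 0.405, 0.001], [0.405, 0.915, 0.001], [-0.001, 0.001, -1.0]]
contact_force: [0.5, 0.5, -0.4]
gripper_width: 0.0455
grasp_force: 30.8
offset [0.0013, -0.0017, 0.0025] ang [0.1, 0.1, -0.4] | t 17.47 pos [0.4887, 0.2768, 0.027] yaw 66.1 w 0.0455 g 30.8 F [0.5, 0.5, -0.4] q [-0.64, 0.61, 0.09, 1.95, -0.09, 0.59, 0.66]
```

```bash
python3 -m handwheel '[{"offset":[0.001,-0.001,0.001],"angular":[0,0,0],"jaw":-0.2},{"offset":[0.001,-0.001,0.0025],"angular":[0,0,0],"jaw":-0.2},{"offset":[0.001,-0.001,0.0025],"angular":[0,0,0],"jaw":0.3},{"offset":[0.001,-0.001,0.0025],"angular":[0,0,0],"jaw":0.6},{"offset":[0.001,-0.001,0.0025],"angular":[0,0,0],"jaw":0.6},{"offset":[0.001,-0.001,0.0025],"angular":[0,0,0],"jaw":0.6},{"offset":[0,0,-0.02],"angular":[0,0,0],"jaw":0.6},{"offset":[0,0,-0.06],"angular":[0,0,0],"jaw":1},{"offset":[0,0,-0.1],"angular":[0,0,0],"jaw":1},{"offset":[0,0,-0.1],"angular":[0,0,0],"jaw":1}]'; python3 go.py .5575 -.1645 .12 -8
```

```text
t: 18.3
tcp_pos: [0.4922, 0.2792, 0.1332]
tcp_rot: [[-0.915, 0.404, 0.011], [0.404, 0.915, 0.007], [-0.007, 0.011, -1.0]]
contact_force: [0.9, 0.0, -0.6]
gripper_width: 0.0859
grasp_force: 0.0
offset [-0.239, -0.3796, 0.0107] ang [0.8, -0.1, 74.2] | t 18.3 pos [0.4922, 0.2792, 0.1332] yaw 66.2 w 0.0859 g 0.0 F [0.9, 0.0, -0.6] q [-0.66, 0.44, 0.11, 1.91, -0.07, 0.78, 0.64]
```

```bash
python3 -m handwheel '[{"offset":[-0.238,-0.377,0],"angular":[0,0,74.2],"jaw":1},{"offset":[-0.238,-0.377,0],"angular":[0,0,74.2],"jaw":1},{"offset":[-0.238,-0.377,0],"angular":[0,0,74.2],"jaw":1},{"offset":[-0.238,-0.377,0],"angular":[0,0,74.2],"jaw":1},{"offset":[-0.238,-0.377,0],"angular":[0,0,74.2],"jaw":1},{"offset":[-0.238,-0.377,0],"angular":[0,0,74.2],"jaw":1},{"offset":[-0.238,-0.377,0],"angular":[0,0,74.2],"jaw":1},{"offset":[-0.238,-0.377,0],"angular":[0,0,74.2],"jaw":1},{"offset":[-0.238,-0.377,0],"angular":[0,0,74.2],"jaw":1},{"offset":[-0.238,-0.377,0],"angular":[0,0,74.2],"jaw":1}]'; python3 go.py .5575 -.1645 .08 -8;  python3 - <<'E'
from h import *
d=snap('top','pics/t3.png');e=snap('scene','pics/s3.png')
a=cv2.resize(cv2.imread('pics/t3.png')[120:250,115:245],(400,400),interpolation=2);b=cv2.resize(cv2.imread('pics/s3.png')[140:270,320:450],(400,400),interpolation=2)
cv2.imwrite('pics/c3.png',np.hstack([a,b]))
E
python3 go.py .5575 -.1645 .08 -8
```

```text
t: 19.13
tcp_pos: [0.5492, -0.1372, 0.1261]
tcp_rot: [[0.101, 0.995, 0.001], [0.995, -0.101, 0.0], [0.0, 0.001, -1.0]]
contact_force: [0.8, 0.1, -0.2]
gripper_width: 0.0854
grasp_force: 0.0
offset [-0.0263, 0.011, 0.0461] ang [0.0, -0.0, 2.2] | t 19.13 pos [0.5492, -0.1372, 0.1261] yaw -5.8 w 0.0854 g 0.0 F [0.8, 0.1, -0.2] q [-0.19, 0.49, 0.48, 1.92, -0.31, 0.8, 0.36]
offset [-0.019, 0.0105, 0.0468] ang [0.2, 0.3, 1.8] | t 19.23 pos [0.5491, -0.1442, 0.1266] yaw -6.2 w 0.0853 g 0.0 F [0.1, 0.2, 0.3] q [-0.19, 0.49, 0.49, 1.92, -0.31, 0.8, 0.36]
```

View pics/c3.png

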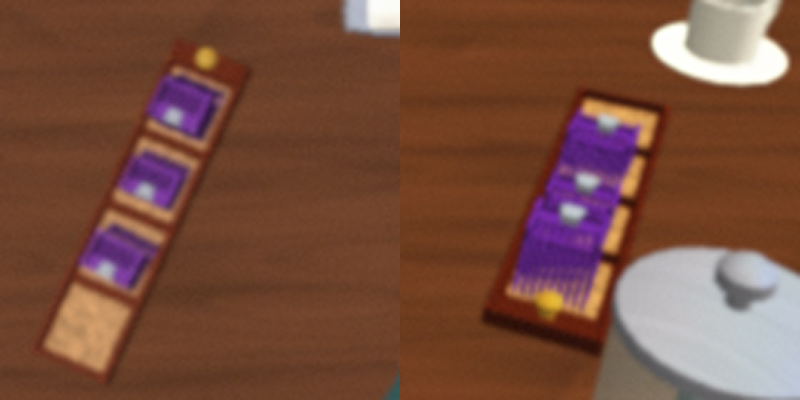

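The crop shows bays 1–3 filled at (187,107), (155,180) and (117,255), all upright and in line. Last: guard 3 mm.

```bash
python3 -m handwheel '[{"offset":[-0.019,0.0105,0],"angular":[0,0,1.8],"jaw":1},{"offset":[-0.019,0.0105,0],"angular":[0,0,1.8],"jaw":1},{"offset":[-0.019,0.0105,0.03],"angular":[0,0,1.8],"jaw":1},{"offset":[-0.019,0.0105,0.06],"angular":[0,0,1.8],"jaw":1},{"offset":[-0.019,0.0105,0.075],"angular":[0,0,1.8],"jaw":1},{"offset":[-0.019,0.0105,0.075],"angular":[0,0,1.8],"jaw":1}]'; python3 go.py .5575 -.1645 .0215 -8
```

```text
t: 19.73
tcp_pos: [0.5549, -0.1531, 0.0475]
tcp_rot: [[0.124, 0.992, -0.007], [0.992, -0.124, 0.002], [0.001, -0.007, -1.0]]
contact_force: [-0.7, 0.2, 0.0]
gripper_width: 0.0852
grasp_force: 0.0
offset [-0.011, 0.0041, 0.0259] ang [-0.4, -0.1, 0.9] | t 19.73 pos [0.5549, -0.1531, 0.0475] yaw -7.1 w 0.0852 g 0.0 F [-0.7, 0.2, 0.0] q [-0.11, 0.63, 0.43, 1.92, -0.39, 0.68, 0.43]
```

```bash
python3 -m handwheel '[{"offset":[-0.011,0.004,0],"angular":[0,0,0.9],"jaw":1},{"offset":[-0.011,0.004,0],"angular":[0,0,0.9],"jaw":1},{"offset":[-0.011,0.004,0],"angular":[0,0,0.9],"jaw":1}]'; python3 go.py .5575 -.1645 .0215 -8
```

```text
t: 19.98
tcp_pos: [0.5615, -0.168, 0.0526]
tcp_rot: [[0.143, 0.99, 0.003], [0.99, -0.143, -0.001], [-0.001, 0.003, -1.0]]
contact_force: [0.9, 0.7, 1.4]
gripper_width: 0.0852
grasp_force: 0.0
offset [0.0029, -0.0045, 0.0311] ang [0.2, 0.0, -0.2] | t 19.98 pos [0.5615, -0.168, 0.0526] yaw -8.2 w 0.0852 g 0.0 F [0.9, 0.7, 1.4] q [-0.1, 0.63, 0.43, 1.9, -0.4, 0.69, 0.43]
```

```bash
python3 -m handwheel '[{"offset":[0.003,-0.004,0.012],"angular":[0,0,0],"jaw":1},{"offset":[0.003,-0.004,0.024],"angular":[0,0,0],"jaw":1},{"offset":[0.003,-0.004,0.028],"angular":[0,0,0],"jaw":1},{"offset":[0.003,-0.004,0.028],"angular":[0,0,0],"jaw":1},{"offset":[0.003,-0.004,0.028],"angular":[0,0,0],"jaw":1},{"offset":[0.003,-0.004,0.028],"angular":[0,0,0],"jaw":1}]';python3 go.py .5575 -.1645 .0215 -8
```

```text
t: 20.48
tcp_pos: [0.5572, -0.1634, 0.0234]
tcp_rot: [[0.142, 0.99, 0.001], [0.99, -0.142, -0.0], [-0.0, 0.001, -1.0]]
contact_force: [0.3, -0.5, 0.3]
gripper_width: 0.085
grasp_force: 0.0
offset [-0.001, 0.0004, 0.0019] ang [0.0, 0.0, -0.1] | t 20.48 pos [0.5572, -0.1634, 0.0234] yaw -8.1 w 0.085 g 0.0 F [0.3, -0.5, 0.3] q [-0.08, 0.67, 0.41, 1.92, -0.42, 0.64, 0.45]
```

```bash
python3 -m handwheel '[{"offset":[-0.001,0,0.002],"angular":[0,0,0],"jaw":1},{"offset":[-0.001,0,0.002],"angular":[0,0,0],"jaw":0.2},{"offset":[-0.001,0,0.002],"angular":[0,0,0],"jaw":-0.2},{"offset":[-0.001,0,0.002],"angular":[0,0,0],"jaw":-0.2},{"offset":[-0.001,0,0.002],"angular":[0,0,0],"jaw":-0.2},{"offset":[-0.001,0,0.002],"angular":[0,0,0],"jaw":-0.2},{"offset":[-0.001,0,0.002],"angular":[0,0,0],"jaw":-0.2},{"offset":[-0.001,0,0.002],"angular":[0,0,0],"jaw":-0.2}]' 30;python3 go.py .5575 -.1645 .0215 -8
```

```text
t: 21.15
tcp_pos: [0.5569, -0.1642, 0.0213]
tcp_rot: [[0.142, 0.99, 0.001], [0.99, -0.142, -0.0], [-0.0, 0.001, -1.0]]
contact_force: [0.3, 0.0, 3.4]
gripper_width: 0.0447
grasp_force: 31.0
offset [-0.0002, 0.0007, -0.0002] ang [0.0, 0.0, -0.1] | t 21.15 pos [0.5569, -0.1642, 0.0213] yaw -8.1 w 0.0447 g 31.0 F [0.3, 0.0, 3.4] q [-0.08, 0.67, 0.4, 1.92, -0.43, 0.64, 0.45]
```

```bash
python3 -m handwheel '[{"offset":[0,0,-0.04],"angular":[0,0,0],"jaw":-0.2},{"offset":[0,0,-0.08],"angular":[0,0,0],"jaw":-0.2},{"offset":[0,0,-0.11],"angular":[0,0,0],"jaw":-0.2},{"offset":[0,0,-0.11],"angular":[0,0,0],"jaw":-0.2},{"offset":[0,0,-0.11],"angular":[0,0,0],"jaw":-0.2}]'; python3 go.py .4209 .3046 .13 66.5
```

```text
t: 21.57
tcp_pos: [0.5577, -0.1641, 0.1326]
tcp_rot: [[0.141, 0.99, 0.004], [0.99, -0.141, -0.0], [0.0, 0.004, -1.0]]
contact_force: [-0.6, -0.1, -0.8]
gripper_width: 0.045
grasp_force: 31.0
offset [0.4447, -0.2017, 0.002] ang [0.2, 0.1, -74.6] | t 21.57 pos [0.5577, -0.1641, 0.1326] yaw -8.1 w 0.045 g 31.0 F [-0.6, -0.1, -0.8] q [-0.16, 0.5, 0.5, 1.88, -0.32, 0.83, 0.37]
```

```bash
python3 -m handwheel '[{"offset":[0.445,-0.202,0],"angular":[0,0,-74.6],"jaw":-0.2},{"offset":[0.445,-0.202,0],"angular":[0,0,-74.6],"jaw":-0.2},{"offset":[0.445,-0.202,0],"angular":[0,0,-74.6],"jaw":-0.2},{"offset":[0.445,-0.202,0],"angular":[0,0,-74.6],"jaw":-0.2},{"offset":[0.445,-0.202,0],"angular":[0,0,-74.6],"jaw":-0.2},{"offset":[0.445,-0.202,0],"angular":[0,0,-74.6],"jaw":-0.2},{"offset":[0.445,-0.202,0],"angular":[0,0,-74.6],"jaw":-0.2},{"offset":[0.445,-0.202,0],"angular":[0,0,-74.6],"jaw":-0.2},{"offset":[0.445,-0.202,0],"angular":[0,0,-74.6],"jaw":-0.2},{"offset":[0.445,-0.202,0],"angular":[0,0,-74.6],"jaw":-0.2}]'; python3 -m handwheel '[{"offset":[0,0,0],"angular":[0,0,0],"jaw":-0.2},{"offset":[0,0,0],"angular":[0,0,0],"jaw":-0.2}]'; python3 go.py .4209 .3046 .07 66.5
```

```text
t: 22.4
tcp_pos: [0.4377, 0.2373, 0.1295]
tcp_rot: [[-0.898, 0.441, -0.003], [0.441, 0.898, -0.001], [0.002, -0.002, -1.0]]
contact_force: [0.8, 0.4, 0.4]
gripper_width: 0.0449
grasp_force: 31.0
t: 22.57
tcp_pos: [0.4376, 0.238, 0.1294]
tcp_rot: [[-0.897, 0.442, -0.003], [0.442, 0.897, -0.001], [0.002, -0.002, -1.0]]
contact_force: [-0.5, -0.5, -1.3]
gripper_width: 0.0442
grasp_force: 31.0
offset [0.0443, 0.0525, 0.0594] ang [-0.1, -0.1, -2.7] | t 22.57 pos [0.4376, 0.238, 0.1294] yaw 63.8 w 0.0442 g 31.0 F [-0.5, -0.5, -1.3] q [-0.67, 0.36, 0.13, 2.06, -0.07, 0.73, 0.61]
```

```bash
python3 -m handwheel '[{"offset":[0.044,0.0525,0],"angular":[0,0,-2.7],"jaw":-0.2},{"offset":[0.044,0.0525,0],"angular":[0,0,-2.7],"jaw":-0.2},{"offset":[0.044,0.0525,0.03],"angular":[0,0,-2.7],"jaw":-0.2},{"offset":[0.044,0.0525,0.06],"angular":[0,0,-2.7],"jaw":-0.2},{"offset":[0.044,0.0525,0.07],"angular":[0,0,-2.7],"jaw":-0.2},{"offset":[0.044,0.0525,0.07],"angular":[0,0,-2.7],"jaw":-0.2},{"offset":[0.044,0.0525,0.07],"angular":[0,0,-2.7],"jaw":-0.2},{"offset":[0.044,0.0525,0.07],"angular":[0,0,-2.7],"jaw":-0.2},{"offset":[0.044,0.0525,0.07],"angular":[0,0,-2.7],"jaw":-0.2}]'; python3 go.py .4209 .3046 .0183 66.5
```

```text
t: 23.32
tcp_pos: [0.4251, 0.3026, 0.0623]
tcp_rot: [[-0.914, 0.405, 0.002], [0.405, 0.914, 0.002], [-0.001, 0.002, -1.0]]
contact_force: [0.8, -1.5, -0.5]
gripper_width: 0.0447
grasp_force: 31.0
offset [0.0047, 0.0, 0.044] ang [0.1, 0.1, -0.4] | t 23.32 pos [0.4251, 0.3026, 0.0623] yaw 66.1 w 0.0447 g 31.0 F [0.8, -1.5, -0.5] q [-0.75, 0.5, 0.09, 2.04, -0.07, 0.61, 0.54]
```

```bash
python3 -m handwheel '[{"offset":[0.0045,0,0],"angular":[0,0,0],"jaw":-0.2},{"offset":[0.0045,0,0.02],"angular":[0,0,0],"jaw":-0.2},{"offset":[0.0045,0,0.035],"angular":[0,0,0],"jaw":-0.2},{"offset":[0.0045,0,0.042],"angular":[0,0,0],"jaw":-0.2},{"offset":[0.0045,0,0.042],"angular":[0,0,0],"jaw":-0.2},{"offset":[0.0045,0,0.042],"angular":[0,0,0],"jaw":-0.2},{"offset":[0.0045,0,0.042],"angular":[0,0,0],"jaw":-0.2}]'; python3 go.py .4209 .3046 .0183 66.5
```

```text
t: 23.9
tcp_pos: [0.4203, 0.3048, 0.0198]
tcp_rot: [[-0.915, 0.404, 0.001], [0.404, 0.915, 0.001], [-0.001, 0.001, -1.0]]
contact_force: [-0.2, -0.3, -0.3]
gripper_width: 0.0451
grasp_force: 31.0
offset [-0.0006, 0.0001, 0.0015] ang [0.1, 0.0, -0.3] | t 23.9 pos [0.4203, 0.3048, 0.0198] yaw 66.2 w 0.0451 g 31.0 F [-0.2, -0.3, -0.3] q [-0.75, 0.57, 0.08, 2.05, -0.08, 0.52, 0.54]
```

```bash
python3 -m handwheel '[{"offset":[0,0,0.0015],"angular":[0,0,0],"jaw":-0.2},{"offset":[0,0,0.0015],"angular":[0,0,0],"jaw":-0.2},{"offset":[0,0,0.0015],"angular":[0,0,0],"jaw":0.3},{"offset":[0,0,0.0015],"angular":[0,0,0],"jaw":0.6},{"offset":[0,0,0.0015],"angular":[0,0,0],"jaw":0.6},{"offset":[0,0,0.0015],"angular":[0,0,0],"jaw":0.6},{"offset":[0,0,-0.02],"angular":[0,0,0],"jaw":0.6},{"offset":[0,0,-0.06],"angular":[0,0,0],"jaw":1},{"offset":[0,0,-0.1],"angular":[0,0,0],"jaw":1},{"offset":[0,0,-0.1],"angular":[0,0,0],"jaw":1}]'; python3 -m handwheel '[{"offset":[-0.1,-0.25,-0.02],"angular":[0,0,0],"jaw":1},{"offset":[-0.1,-0.25,-0.02],"angular":[0,0,0],"jaw":1},{"offset":[-0.1,-0.25,-0.02],"angular":[0,0,0],"jaw":1},{"offset":[-0.1,-0.25,-0.02],"angular":[0,0,0],"jaw":1},{"offset":[-0.1,-0.25,-0.02],"angular":[0,0,0],"jaw":1},{"offset":[-0.1,-0.25,-0.02],"angular":[0,0,0],"jaw":1},{"offset":[-0.1,-0.25,-0.02],"angular":[0,0,0],"jaw":1},{"offset":[-0.1,-0.25,-0.02],"angular":[0,0,0],"jaw":1},{"offset":[-0.1,-0.25,-0.02],"angular":[0,0,0],"jaw":1}]'; python3 - <<'E'
from ov import *
t=snap('top','pics/t4.png');s=snap('scene','pics/s4.png')
ca=(np.array([.5199,.2615]),np.radians(-113.5)); it=[]
for y,L,h in((.108,.05,.044),(.036,.044,.026),(-.036,.047,.033),(-.108,.041,.02)):
    c=ca[0]+R2(ca[1])@[0,y]; o=guard_fit([t],[*c,ca[1]],L,h,.006)
    print(h,o.fun.round(3),(np.degrees(o.x[2]-ca[1])).round(1),(R2(ca[1]).T@(o.x[:2]-c)).round(4))
    it+=[(rect(*ca,y,.032,.0345,.013),(0,255,0)),(rect(o.x[:2],o.x[2],0,.023,L/2,.006),(0,255,255))]
A=draw(t,it,120,130,85,120,5); B=draw(s,it[::2],325,145,80,120,5)
cv2.imwrite('pics/c4.png',np.hstack([A,B])[:600,:800])
E
```

```text
t: 24.73
tcp_pos: [0.4235, 0.3071, 0.1257]
tcp_rot: [[-0.915, 0.404, 0.009], [0.404, 0.915, 0.008], [-0.005, 0.011, -1.0]]
contact_force: [1.4, 0.9, -1.5]
gripper_width: 0.0855
grasp_force: 0.0
t: 25.48
tcp_pos: [0.4105, 0.0343, 0.1392]
tcp_rot: [[-0.914, 0.407, 0.001], [0.407, 0.914, 0.0], [-0.001, 0.001, -1.0]]
contact_force: [0.6, -0.3, 0.4]
gripper_width: 0.0854
grasp_force: 0.0
0.044 0.129 -2.3 [-0.0005  0.0003]
0.026 0.108 -2.7 [-0.0006 -0.0007]
0.033 0.094 -5.6 [-0.0001 -0.0037]
0.02 0.139 -0.4 [ 0.0029 -0.0014]
```

View pics/c4.png

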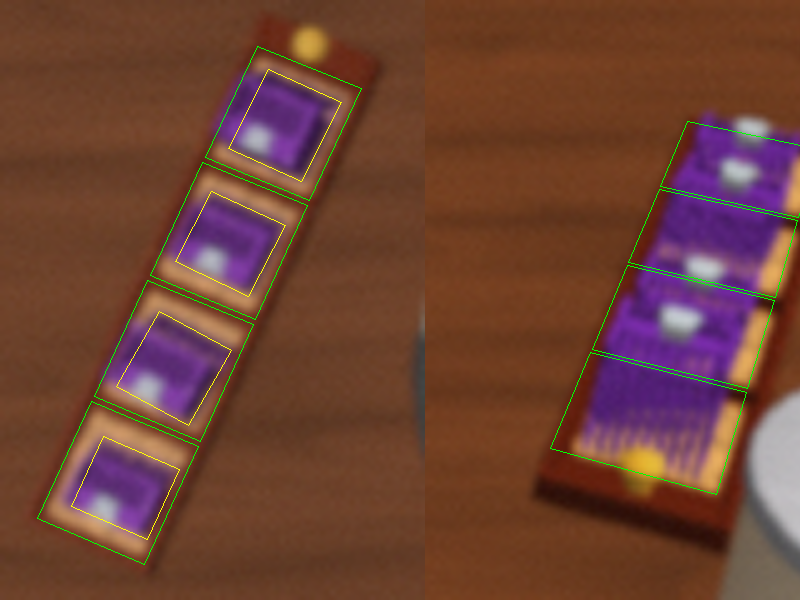

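All four guards lie flat and within 4 mm of their bay centres, with clips at (258,138), (210,258), (148,387) and (103,507). The order from the knob is 25, 6, 13, 3, and the gripper is clear.

```bash
python3 -c "
from bench import r
print(r.job_done())"
```

```text
the job is handed in; nothing more can be done
None
```

All four guards are in the caddy in rack order (25, 6, 13 and 3 mm from the knob), lying flat, in line with the row and released; I handed the job in at about 25.6 s on the robot's clock.

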